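# Refit the hook-in cover of a pottery jigger's gear housing

## Robot

A 6-joint arm with a two-finger parallel gripper is mounted at the origin on the work surface. World frame = base frame: x ahead of the robot, y to its left, z up, the work surface at z = 0. Lengths are in mm, angles in rad, forces in N, time in s.
With the tool pointing down it reaches from about 350 to 875 mm from the base axis. Payload 4.2 kg.
Tool frame: the origin (TCP) lies at the very end of the fingers, on their centre line; the grasp point (between the pads) lies 19 mm behind it; z points along the fingers, y is the direction in which the jaws open and shut (so a half turn about z gives the same grasp; the last joint's range is limited). The gripper opens to 85 mm and grips with 20 to 120 N. Pads are 22 mm wide; open, the fingers measure 114 mm over their backs; the gripper's body (76 mm by 85 mm) begins 54 mm behind the grasp point. The pads swing forward as they close: fully open they stand 13 mm farther back than shut.
Start: joints at [-0.944, 0.385, 0.008, 0, -1.194, -0.259], TCP at [224.741, -583.173, 231.312] pointing down, gripper open.
Joint ranges: [-3.14, 3.14], [-1.21, 2.06], [-1.07, 1.41], [-3.16, 2.05], [-2.99, -0.16], [-3.1, 3.1]. Speed limits (rad/s): [2.79, 2.79, 3.14, 3.14, 3.14, 3.14].

## Interface

Orientations are given as a unit quaternion [x, y, z, w].
In Python, from bench import arm, optics, job gives the robot as it stands.
- The arm moves only by the tool send_rows, never from a script. Its argument "steps" is a list that holds one entry, the list of rows, each a list of 5 numbers: the shift along the tool's x, y, z in cm, then the turn about the tool's z in rad, then the opening, from 0 (shut) to 1 (fully open). A call has 1 to 10 rows; each row shifts and turns the pose as measured when the row begins, along the tool's axes as they then stand; what a row does not reach is not made up. A row lasts 1/12 s, in which the tool goes at most 41.7 mm and 7.16 degrees, less where a joint would pass 70% of its speed; a pose out of reach is approached as far as the arm can. A call with a gripper value outside its range is refused whole. The fingers move at their own pace and stop on an object; the grip force is fixed at half the most. Time passes only in rows, so rows that do not move let the fingers close. It gives the time, the measured TCP pose, the force and the opening at its end, in the units of the state.
- arm.read_state(): the state, without advancing time (a new reading comes with each control period).
- optics.get_image(name): name is "scene" or "top" or "wrist"; returns (picture, depth): 480x640x3 uint8, blue, green, red; 480x640 float32, mm along the optical axis (not along the pixel's ray), 0 where there is no reading.
- optics.get_calibration(name): a dict with "K" (3x3 intrinsics, pixels), "k1" (the pictures are not rectified: a ray, as slopes to the right and down, at radius r is drawn at 1 + k1 r^2 times it, then the intrinsics apply), "rvec" (rotation vector, rad) and "tvec" (3), from world to camera coordinates, as OpenCV has them; the wrist camera has in their place "hand_eye" (4x4, takes a point from camera to tool coordinates, whose origin is the TCP and whose axes are the flange's). Camera axes: x right, y down, z forward; pixel columns grow to the right and rows downward; lengths in mm; the calibration is good to about 2 mm. A picture is of the moment at which its call begins: read the wrist's pose just before it. get_calibration takes no time and is no camera call.
- job.job_done(): hands the job in, once; it reports no verdict.
The state is a dict: "clock": time; "joints": joint angles; "joint_vel": joint speeds; "joint_efforts": joint torques, N m; "position": TCP position; "ee_rot": TCP orientation; "contact_force": force on the tool from outside, world axes, zero at the start; "wrist_torque": the same for the moment, N m; "gripper_width": finger opening in mm.
Only numpy, scipy, OpenCV 4.12 (cv2) and the standard library are available. Lean on these libraries where they do the work, as an engineer would, in place of code of your own. Each camera call takes 0.05 s, during which the arm holds its last target. There are 200 camera calls.

## Task

Close the open gear housing with its loose cover: tilt the cover, hook its lip under the housing's ledge and feel it up against the wall behind, then swing the other end down and press it until it snaps under the roller catch and the cover lies fully seated in the frame. Be gentle: never push on the housing with more than about 20 N, leave the other things on the bench where they are, and let go at the end.

Things in the scene. Friction and masses are not known exactly. Their poses are not given: they have to be found in the camera images.
- housing: Blue gear housing fixed to the bench: open box 216 (x) by 142 (y) by 70 mm high with a grey top frame. Origin: centre of underside, z up. The frame is bolted through slots: in each episode it stands up to 16 mm off nominal, to + or -, along its x. This offset is NOT in any measured pose (the points here give the nominal place): find it by touch or sight. The frame holds firm under allowed forces.
- pocket (a point): Nominal centre of the frame's pocket for the cover, on its seat plane, 78 mm above the housing's underside; axes as the housing. Pocket 153 mm long (x -76.5 to 76.5), 118 mm wide. Seat: a solid shelf 60 mm long at the -x end (x -76.5 to -16.5), 12 mm wide strips along the other sides, open in the middle. Rims at the sides and +x end: 12 mm thick, top 6 mm above the seat.
- ledge (a point): Nominal foot of the stop wall at the pocket's -x end, on the seat plane (x -76.5 from the pocket's centre). A ledge as wide as the frame overhangs the pocket by 14 mm from this wall towards +x; its underside is 11 mm and its top 16 mm above the seat plane.
- catch_nominal (a point): Nominal axis of the sprung roller on the middle of the +x rim, 11 mm above the seat plane. Roller 14 mm across, 44 mm long along y, nose 6 mm inside the rim; yields to +x up to 9 mm against 2.5 N plus 0.5 N/mm. Dark brackets beside it: 22 mm above the seat. A cover against the stop wall rests on it with its free edge 17 mm above the seat; 4 to 9 N down near that edge snaps it home.
- cover: Loose blue alloy cover on the bench, 150 (x) by 110 (y) mm, 0.28 to 0.44 kg. Origin: centre of flat underside; z up. Plate 6 mm thick; its last 18 mm at -x are a lip 4 mm thick, 96 mm wide. Handle: black upright rib at the centre, 10 mm thick (x), 60 mm long (y), top 36 mm above the underside. It goes in only lip first, tilted 10 to 18 degrees; seated, its x axis lies along the housing's x.
- cover_lip (a point): middle of the lip's end, on the cover's underside: 75 mm from the cover's origin towards its -x
- cover_free_edge (a point): middle of the free edge opposite the lip, on the cover's underside: 75 mm from the cover's origin towards its +x. With the lip against the stop wall it has 3 mm to the +x rim, and the cover 4 mm play on either side
- mould: round white plaster mould, 120 mm wide, 62 mm high, loose bystander; origin centre of underside
- bowl: white bowl 100 mm wide, 45 mm high, loose bystander; origin centre of underside
- screwdriver: screwdriver lying on the bench, loose bystander; origin under its middle
- rib: flat wooden potter's rib 110 by 50 by 8 mm, loose bystander; origin centre of underside
Not all that is in view belongs to the job. There is more than one size of the cover; the one meant has the size given above.

How it is judged (in metres and radians):
On the way:
1. the lip is down in the frame at the ledge end while the cover is still tilted, free edge up (z of cover_lip in the frame of housing between 0.07 and 0.087 m and x of cover_lip in the frame of housing below -0.04 m and z of cover_free_edge in the frame of housing above 0.09 m), for 0.1 s.
At the end, for the whole second after the job is handed in: Cover flat in the frame, lip under the ledge, free edge under the roller: both ends of its underside at most 3 mm above and 4 mm below the seat plane (z 78 mm on the housing), lip at the ledge end, level within 0.04 rad, in line with the housing within 0.1 rad, at rest (z of cover_lip in the frame of housing between 0.074 and 0.081 m and z of cover_free_edge in the frame of housing between 0.074 and 0.081 m and x of cover_lip in the frame of housing below -0.054 m and angle between the x axis of cover and the x axis of housing, either way round below 0.1 rad and angle between cover's own z axis and vertical below 0.04 rad and linear speed of cover below 0.02 m/s); the robot touches nothing.
It fails at once if contact forces on the housing, frame and catch add up to over 40 N (the closed catch and the cover's weight alone make about 15) (contact force between housing and anything else above 40 N).
It fails at once if contact force on the housing over 25 N while hooking, the free edge still clear above the roller (contact force between housing and anything else above 25 N and z of cover_free_edge in the frame of housing above 0.1 m).
It fails at once if a bystander is moved more than 30 mm (distance of any of mould, bowl, screwdriver, rib from where it was at the start of the episode above 0.03 m).
It also fails if it takes over 58 s, if anything falls off the work surface, if the arm or the gripper's body presses on something with over 40 N, if the wrist force passes 120 N, or if a joint passes its speed limit or range.

## Working session

There is one attempt and no reset: what is moved stays moved. The work goes in short steps, Python scripts to look and compute and a tool call to move; the robot and the scene stay as the last step left them, time stands still between calls to the robot, and variables do not carry over. Pictures are saved under pics/ and viewed, about 8 in all and at most 12, crops included, and the job is handed in when it is done.

Besides the shell and the picture viewer there is one more tool, called as name([rows], argument=value, ...), one row to a line, values as JSON. send_rows: Moves the arm, as the interface text tells. Its arguments: {"type":"object","properties":{"steps":{"type":"array","items":{"type":"array","items":{"type":"array","items":{"type":"number"}}}}},"required":["steps"]}

```bash
mkdir -p pics; ls
cat > h.py <<'E'
import numpy as np, cv2
from scipy.spatial.transform import Rotation as R
from bench import arm, optics, job
def cam(name):
    s=arm.read_state(); im,d=optics.get_image(name); c=optics.get_calibration(name)
    if name=="wrist":
        T=np.eye(4);T[:3,:3]=R.from_quat(s["ee_rot"]).as_matrix();T[:3,3]=s["position"]
        M=T@np.array(c["hand_eye"])
    else:
        M=np.eye(4);r=cv2.Rodrigues(np.array(c["rvec"],float))[0];M[:3,:3]=r.T;M[:3,3]=-r.T@np.array(c["tvec"],float).ravel()
    return im,d,dict(K=np.array(c["K"],float),k1=c["k1"],M=M)
def rays(c,uv):
    p=cv2.undistortPoints(np.array(uv,float).reshape(-1,1,2),c["K"],np.array([c["k1"],0,0,0,0.]))[:,0]
    return np.c_[p,np.ones(len(p))]
def atz(c,uv,z):   # intersect pixel rays with plane z
    d=rays(c,uv)@c["M"][:3,:3].T;o=c["M"][:3,3]
    return o+d*((np.asarray(z)-o[2])/d[:,2])[:,None]
def cloud(c,d):
    v,u=np.mgrid[:480,:640]; r=rays(c,np.c_[u.ravel(),v.ravel()])
    P=r*d.ravel()[:,None]; P=P@c["M"][:3,:3].T+c["M"][:3,3]; P[d.ravel()==0]=np.nan
    return P.reshape(480,640,3)
def proj(c,P):
    Q=(np.atleast_2d(P)-c["M"][:3,3])@c["M"][:3,:3]
    return cv2.projectPoints(Q,np.zeros(3),np.zeros(3),c["K"],np.array([c["k1"],0,0,0,0.]))[0][:,0]
E
python3 - <<'E'
from h import *
for n in("top","scene"):
    im,d,c=cam(n); cv2.imwrite(f"pics/{n}0.png",im); np.savez(f"{n}0.npz",im=im,d=d,**c)
    print(n,c["M"].round(2).tolist(),c["k1"],c["K"].tolist())
print(arm.read_state())
E
```

```text
pics
top [[0.01, -0.99, 0.17, 246.0], [-1.0, -0.01, -0.01, 37.25], [0.01, -0.17, -0.99, 1617.02], [0.0, 0.0, 0.0, 1.0]] 0.05375365801186683 [[587.0824802197807, 0.0, 318.34374804200553], [0.0, 587.0824802197807, 234.35782371526903], [0.0, 0.0, 1.0]]
scene [[0.6, 0.61, -0.51, 1121.09], [0.8, -0.45, 0.4, -426.05], [0.01, -0.65, -0.76, 988.9], [0.0, 0.0, 0.0, 1.0]] -0.008421719759462232 [[452.2755852514971, 0.0, 318.2526734033088], [0.0, 452.2755852514971, 230.85340066009704], [0.0, 0.0, 1.0]]
{'clock': 0.1, 'joints': array([-9.44437460e-01,  3.85460522e-01,  6.76627179e-03, -4.19550717e-04,
       -1.19400465e+00, -2.58593374e-01]), 'joint_vel': array([-0.00049425, -0.00167836,  0.00085281,  0.00145116,  0.0002839 ,
       -0.00086887]), 'joint_efforts': array([-4.04960274e-04, -3.93319273e+01,  1.88928813e+01,  4.19798166e+00,
       -2.58258900e-03,  5.76620351e-06]), 'position': array([ 224.52806776, -582.71902135,  230.34630051]), 'ee_rot': array([-1.82772077e-01,  9.83154833e-01,  9.43163337e-04, -2.31113706e-04]), 'contact_force': array([ 0.13768141,  0.8883999 , -1.01122842]), 'wrist_torque': array([-0.05507824,  0.00013338,  0.07377036]), 'gripper_width': 85.2955445632973}
```

View pics/top0.png

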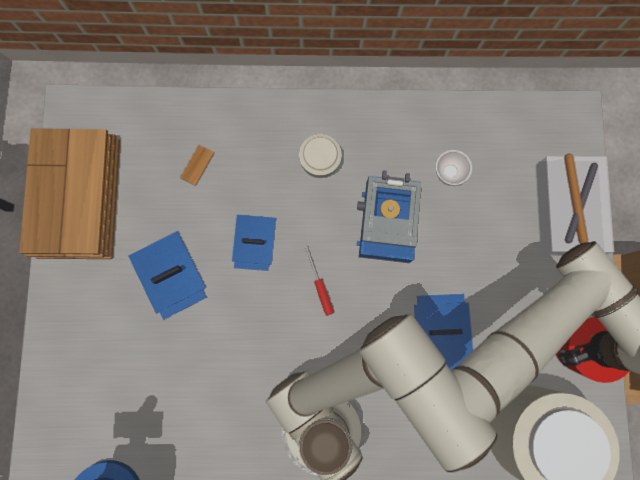

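View pics/scene0.png

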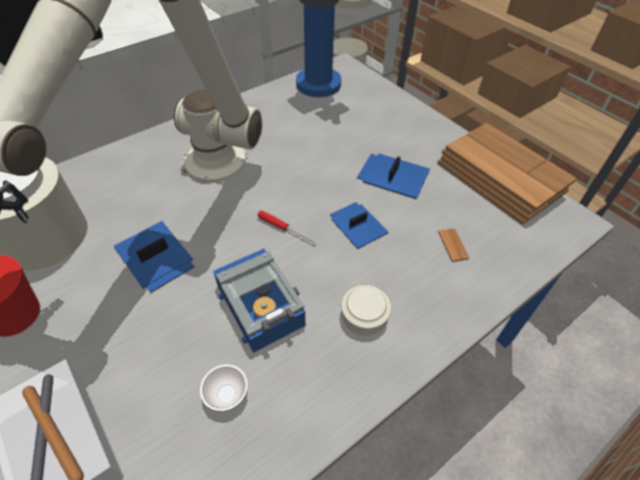

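Run:
```python
from h import *
z=np.load("top0.npz");im=z["im"];c={k:z[k] for k in("K","k1","M")}
a=cv2.resize(im[200:285,220:290],None,fx=7,fy=7,interpolation=cv2.INTER_CUBIC)
b=cv2.resize(im[165:270,350:430],None,fx=5.65,fy=5.65,interpolation=cv2.INTER_CUBIC)[:595]
a=a[:,:400] if a.shape[1]<400 else a[:,:400]
o=np.zeros((600,800,3),np.uint8);o[:a.shape[0],:a.shape[1]]=a;o[:b.shape[0],400:400+min(400,b.shape[1])]=b[:,:400]
cv2.imwrite("pics/crop1.png",o)
P=cloud(c,z["d"])
for n,(u,v) in dict(cov=(254,255),small_rib=(254,242),big=(180,250),right=(440,310),ledge=(385,239),mould=(320,150),bench=(300,220)).items(): print(n,P[v,u].round(1))
hsv=cv2.cvtColor(im,cv2.COLOR_BGR2HSV)
m=((hsv[...,0]>100)&(hsv[...,0]<120)&(hsv[...,1]>120)).astype(np.uint8)
n,l,s,cc=cv2.connectedComponentsWithStats(m)
for i in range(1,n):
    if s[i,4]>300: 
        q=np.argwhere(l==i)[:,::-1]; W=atz(c,q,6.)[:,:2].astype(np.float32); print(cc[i].round(1),cv2.minAreaRect(W))
```

```text
cov [462.3 194.5   7.5]
small_rib [493.6 192.3  39.8]
big [475.3 398.8   3.3]
right [ 315.6 -314.4   10.3]
ledge [ 495.8 -156.9   94.8]
mould [747.5  15.   63.3]
bench [562.2  68.9   6.1]
[393.5 200.3] ((613.568115234375, -189.86111450195312), (93.29169464111328, 79.61847686767578), 83.96154022216797)
[253.4 241.9] ((498.7817077636719, 197.44110107421875), (107.27149963378906, 147.24440002441406), 85.67383575439453)
[168.3 275.2] ((405.0197448730469, 426.270263671875), (200.4812469482422, 147.53421020507812), 28.15727996826172)
[386.2 250.6] ((477.75396728515625, -167.436279296875), (158.66644287109375, 37.032997131347656), 83.55430603027344)
[446.3 324.3] ((258.255126953125, -322.2035217285156), (198.3101806640625, 145.49131774902344), 2.9126715660095215)
[107.1 472.1] ((-94.04061126708984, 552.9852905273438), (157.98275756835938, 42.99361038208008), 89.37361907958984)
```

View pics/crop1.png

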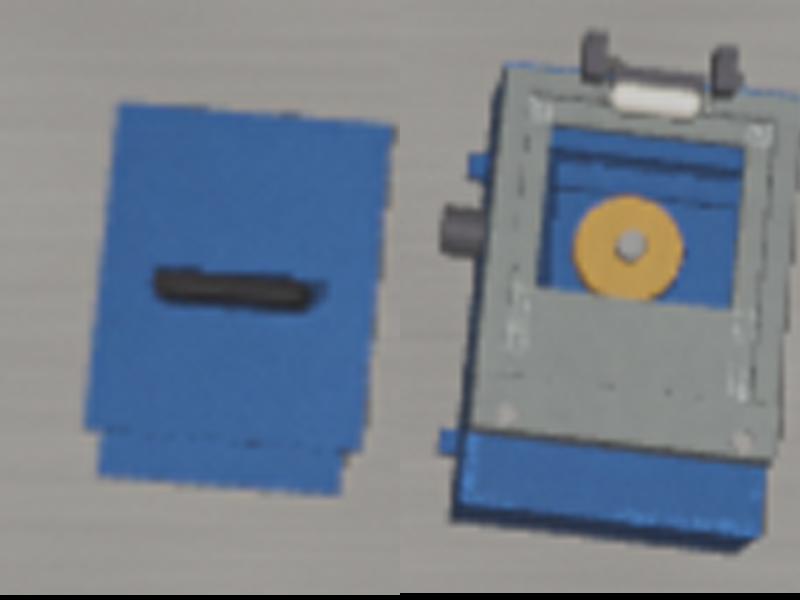

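```bash
cat >> h.py <<'E'
def go(x,y,z,yaw=None):  # remaining shift in tool axes (cm) before/after turn; yaw = world angle of tool y, deg
    s=arm.read_state();m=R.from_quat(s["ee_rot"]).as_matrix();cur=np.degrees(np.arctan2(m[1,1],m[0,1]))
    t=0 if yaw is None else ((cur-yaw+90)%180-90)
    m2=m@R.from_euler("z",t,degrees=True).as_matrix()
    dw=np.array([x,y,z])-s["position"]
    print("t%.2f pos"%s["clock"],s["position"].round(1),"yaw%.2f"%cur,"tilt",m[:,2].round(3),"F",s["contact_force"].round(1),"w%.1f"%s["gripper_width"])
    print("turn %.3f rad; shift cm now-axes"%np.radians(t),(m.T@dw/10).round(2),"after-turn axes",(m2.T@dw/10).round(2))
E
python3 - <<'E'
from h import *
c=optics.get_calibration("wrist");print(np.array(c["hand_eye"]).round(3),c["K"])
go(560,-170,330,83.8)
z=np.load("top0.npz");c={k:z[k] for k in("K","k1","M")}
f=lambda u,v:(350+u/5.65,165+v/5.65)
# right crop: ledge top edge ends (z 94), frame outer top corners (z84), roller ends
print(atz(c,[f(70,432),f(372,462)],94).round(1)); print(atz(c,[f(107,62),f(397,95)],84).round(1)); print(atz(c,[f(215,97),f(302,102)],96).round(1))
E
```

```text
[[-1.0000e-03 -9.5200e-01 -3.0700e-01  7.8481e+01]
 [ 1.0000e+00 -1.0000e-03  0.0000e+00 -1.6900e-01]
 [-1.0000e-03 -3.0700e-01  9.5200e-01 -1.4327e+02]
 [ 0.0000e+00  0.0000e+00  0.0000e+00  1.0000e+00]] [[351.36390197   0.         313.15418292]
 [  0.         351.36390197 242.79004069]
 [  0.           0.           1.        ]]
t0.10 pos [ 224.5 -582.7  230.3] yaw111.06 tilt [-0.001  0.002 -1.   ] F [ 0.1  0.9 -1. ] w85.3
turn 0.476 rad; shift cm now-axes [-46.14  26.48  -9.92] after-turn axes [-28.88  44.67  -9.92]
[[ 488.9  -97.5   94. ]
 [ 476.  -237.7   94. ]]
[[ 669.4 -117.1   84. ]
 [ 654.4 -255.1   84. ]]
[[ 649.5 -166.8   96. ]
 [ 647.4 -207.9   96. ]]
```

send_rows([
  [[0, 0, 0, 0.119, 1], [0, 0, 0, 0.119, 1], [0, 0, 0, 0.119, 1], [0, 0, 0, 0.119, 1], [-2, 3.3, -0.2, 0, 1], [-2, 3.3, -0.2, 0, 1], [-2, 3.3, -0.2, 0, 1], [-2, 3.3, -0.2, 0, 1], [-2, 3.3, -0.2, 0, 1], [-2, 3.3, -0.2, 0, 1]],
])

```text
clock: 0.93
position: [368.7, -398.8, 235.0]
ee_rot: [0.074, 0.997, 0.006, -0.005]
contact_force: [1.3, -0.2, -0.3]
gripper_width: 85.5
```

send_rows([
  [[-2, 3.3, -0.2, 0, 1], [-2, 3.3, -0.2, 0, 1], [-2, 3.3, -0.2, 0, 1], [-2, 3.3, -0.2, 0, 1], [-2, 3.3, -0.2, 0, 1], [-2, 3.3, -0.2, 0, 1], [-2, 3.3, 0, 0, 1], [0, 0, 0, 0, 1], [0, 0, 0, 0, 1]],
])

```text
clock: 1.68
position: [550.2, -171.9, 245.6]
ee_rot: [0.07, 0.997, 0.008, -0.008]
contact_force: [0.5, 0.6, 0.2]
gripper_width: 85.2
```

Run:
```python
from h import *
im,d,c=cam("wrist"); cv2.imwrite("pics/w1.png",im); np.savez("w1.npz",im=im,d=d,**c)
go(499,197,100,85.7)
t,dt,ct=cam("top"); np.savez("top1.npz",im=t,d=dt,**ct)
```

```text
t1.73 pos [ 550.1 -172.2  245.4] yaw81.93 tilt [-0.014  0.017 -1.   ] F [ 1.2 -0.5 -0. ] w85.4
turn -0.066 rad; shift cm now-axes [10.   35.62 15.22] after-turn axes [ 7.63 36.2  15.22]
```

View pics/w1.png

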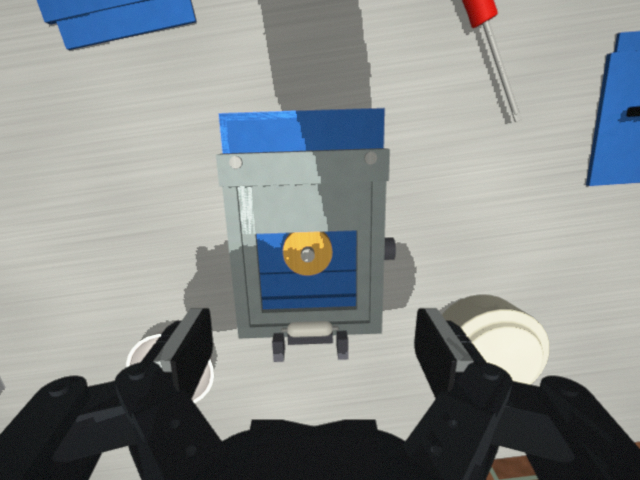

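Run:
```python
from h import *
im=cv2.imread("pics/w1.png")
cv2.imwrite("pics/w1c.png",cv2.resize(im[135:365,205:405],None,fx=2.6,fy=2.6,interpolation=cv2.INTER_CUBIC))
```

```text
(no output)
```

View pics/w1c.png

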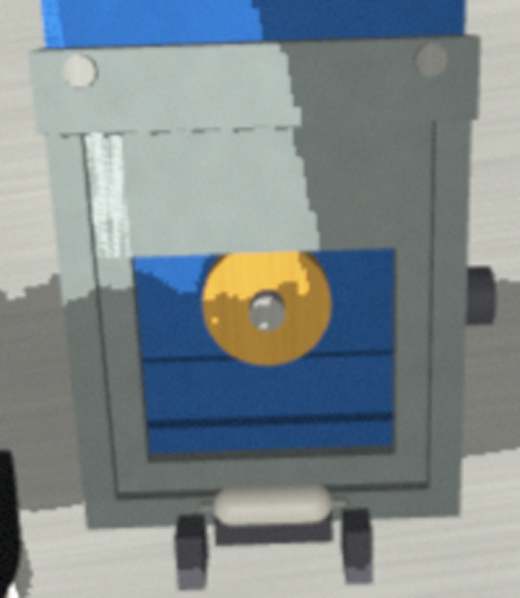

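```bash
cat > frame.py <<'E'
from h import *
z=np.load("w1.npz");c={k:z[k] for k in("K","k1","M")}
f=lambda l:[(205+u/2.6,135+v/2.6) for u,v in l]
g=lambda n,l,zz:print(n,atz(c,f(l),zz).round(1)[:,:2].tolist())
g("ledge back",[(32,52),(478,38)],94);g("ledge front",[(38,132),(470,118)],94)
g("shelf edge",[(134,256),(396,249)],78);g("far seat edge",[(148,460),(394,452)],78)
g("frame end",[(88,527),(459,515)],84);g("rim inner L",[(85,135),(118,494)],84);g("rim inner R",[(434,122),(427,487)],84)
g("roller",[(214,505),(332,505)],96)
g("housing back",[(43,0),(466,0)],70)
P=cloud(c,z["d"]);
for u,v in [(300,170),(300,210),(230,230),(310,326),(150,300)]: print(u,v,P[v,u].round(1))
z=np.load("top1.npz");im=z["im"];c={k:z[k] for k in("K","k1","M")}
hsv=cv2.cvtColor(im,cv2.COLOR_BGR2HSV)
m=((hsv[...,0]>100)&(hsv[...,0]<120)&(hsv[...,1]>120)).astype(np.uint8);m[:,:225]=0;m[:,285:]=0
n,l,s,cc=cv2.connectedComponentsWithStats(m)
i=1+np.argmax(s[1:,4]);W=atz(c,np.argwhere(l==i)[:,::-1],6.)[:,:2].astype(np.float32);print(cv2.minAreaRect(W))
k=((hsv[...,2]<60)&(m*0+1>0));k[:225]=0;k[265:]=0;k[:,235:]=k[:,235:];k[:,:238]=0;k[:,272:]=0
q=np.argwhere(k)[:,::-1];W=atz(c,q,36.)[:,:2].astype(np.float32);print("handle",cv2.minAreaRect(W),len(q))
E
python3 frame.py
```

```text
ledge back [[479.1, -238.5], [494.7, -99.2]]
ledge front [[503.9, -242.1], [519.2, -103.7]]
shelf edge [[553.0, -222.3], [563.9, -130.2]]
far seat edge [[632.6, -232.1], [643.1, -139.3]]
frame end [[654.1, -258.4], [670.1, -118.0]]
rim inner L [[508.0, -229.5], [641.9, -244.5]]
rim inner R [[520.3, -113.7], [656.3, -129.0]]
roller [[645.0, -207.8], [651.4, -165.3]]
housing back [[463.5, -237.3], [483.4, -97.1]]
300 170 [ 500.5 -173.6   94.8]
300 210 [ 536.9 -179.5   79. ]
230 230 [ 545.  -244.3   83.4]
310 326 [ 645.6 -186.2   94.5]
150 300 [ 6.363e+02 -3.803e+02 -1.000e-01]
((498.6827392578125, 197.5123291015625), (107.2530746459961, 147.51666259765625), 85.61425018310547)
handle ((496.6048583984375, 195.4448699951172), (55.1134147644043, 9.2150239944458), 86.33611297607422) 69
```

send_rows([
  [[0, 0, 0, -0.066, 1], [0.7, 3, 0.6, 0, 1], [0.7, 3.5, 0.8, 0, 1], [0.7, 3.5, 0.8, 0, 1], [0.7, 3.5, 0.8, 0, 1], [0.7, 3.5, 0.8, 0, 1], [0.7, 3.5, 0.8, 0, 1], [0.7, 3.5, 0.8, 0, 1], [0.7, 3.5, 0.8, 0, 1], [0.7, 3.5, 0.8, 0, 1]],
])

```text
clock: 2.62
position: [506.6, 133.4, 179.8]
ee_rot: [0.054, 0.999, 0.007, -0.006]
contact_force: [0.2, 0.1, -1.2]
gripper_width: 85.4
```

Run:
```python
from h import *
go(498,196.5,60,85.7)
```

```text
t2.62 pos [506.6 133.4 179.8] yaw83.82 tilt [-0.012  0.015 -1.   ] F [ 0.2  0.1 -1.2] w85.4
turn -0.033 rad; shift cm now-axes [ 1.37  6.01 12.09] after-turn axes [ 1.18  6.06 12.09]
```

send_rows([
  [[0, 0, 0, -0.035, 1], [0.3, 1.5, 3, 0, 1], [0.3, 1.5, 3, 0, 1], [0.3, 1.5, 3, 0, 1], [0.3, 1.5, 3, 0, 1], [0, 0, 0, -0.01, 1], [0, 0, 0, 0, 1]],
])

```text
clock: 3.2
position: [498.3, 195.6, 58.8]
ee_rot: [0.032, 0.999, 0.008, -0.003]
contact_force: [0.1, -0.3, 0.8]
gripper_width: 85.5
```

Run:
```python
from h import *
go(498,196.5,6,85.7)
im,d,c=cam("wrist"); cv2.imwrite("pics/w2.png",im)
print(proj(c,[[498,196.5,36],[498+2,196.5+30,36],[498-2,196.5-30,36]]).round(0))
```

```text
t3.20 pos [498.3 195.6  58.8] yaw86.29 tilt [-0.006  0.016 -1.   ] F [ 0.1 -0.3  0.8] w85.5
turn 0.010 rad; shift cm now-axes [0.   0.01 5.28] after-turn axes [0.   0.01 5.28]
[[314. 288.]
 [372. 288.]
 [256. 288.]]
```

View pics/w2.png

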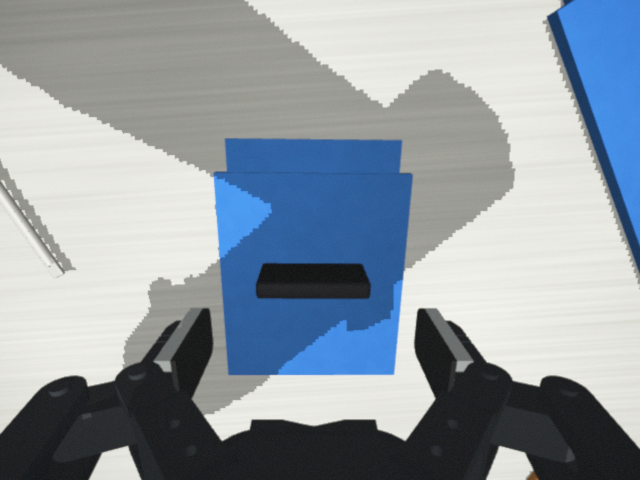

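send_rows([
  [[0, 0, 2.2, 0.01, 1], [0, 0, 2.2, 0, 1], [0, 0, 0.6, 0, 1], [0, 0, 0, 0, 0], [0, 0, 0, 0, 0], [0, 0, 0, 0, 0], [0, 0, 0, 0, 0], [0, 0, 0, 0, 0]],
])

```text
clock: 3.92
position: [505.3, 193.5, 19.7]
ee_rot: [0.042, 0.999, 0.014, 0.005]
contact_force: [-0.2, -0.4, -3.8]
gripper_width: 58.2
```

Run:
```python
from h import *
go(498,196.5,100,85.7)
```

```text
t3.92 pos [505.3 193.5  19.7] yaw85.17 tilt [ 0.01   0.028 -1.   ] F [-0.2 -0.4 -3.8] w58.2
turn -0.009 rad; shift cm now-axes [ 0.69  0.47 -8.03] after-turn axes [ 0.69  0.47 -8.03]
```

send_rows([
  [[0, 0, 0, 0, 1], [0, 0, 0, 0, 1], [0, 0, 0, 0, 1], [0.4, 0, 0, 0, 1], [0.4, 0, 0.6, 0, 1], [0, 0, 0.6, 0, 1], [0, 0, 0, 0, 1], [0, 0, 0, 0, 1]],
])

```text
clock: 4.58
position: [498.2, 195.7, 9.2]
ee_rot: [0.041, 0.999, 0.016, 0.007]
contact_force: [-0.3, 0.0, -0.5]
gripper_width: 85.3
```

```bash
python3 - <<'E'
from h import *
go(498,196.5,7,85.7)
im,d,c=cam("top"); np.savez("top1.npz",im=im,d=d,**c)
E
python3 frame.py | tail -2
```

```text
t4.58 pos [498.2 195.7   9.2] yaw85.26 tilt [ 0.015  0.031 -0.999] F [-0.3  0.  -0.5] w85.3
turn -0.008 rad; shift cm now-axes [0.03 0.07 0.22] after-turn axes [0.03 0.07 0.22]
((455.6438293457031, 198.60238647460938), (63.983604431152344, 107.32703399658203), 0.4670494794845581)
handle ((485.9390563964844, 179.6973114013672), (38.283546447753906, 71.2170181274414), 35.58558654785156) 152
```

send_rows([
  [[0, 0, 0.1, 0, 0], [0, 0, 0, 0, 0], [0, 0, 0, 0, 0], [0, 0, 0, 0, 0], [0, 0, 0, 0, 0], [0, 0, -0.7, 0, 0], [0, 0, -0.7, 0, 0], [0, 0, -0.7, 0, 0], [0, 0, -0.7, 0, 0], [0, 0, 0, 0, 0]],
])

```text
clock: 5.47
position: [496.1, 193.5, 37.2]
ee_rot: [0.042, 0.999, 0.014, 0.004]
contact_force: [0.6, 0.1, -3.7]
gripper_width: 58.3
```

Run:
```python
from h import *
go(498,196.5,150,85.7)
z=np.load("top0.npz");c={k:z[k] for k in("K","k1","M")}
im=z["im"];P=cloud(c,z["d"]);h=P[...,2]
m=np.zeros((480,640),np.uint8);m[130:180,295:347]=1
for lo in (20,50,58,61): 
    k=(m>0)&(h>lo)&(h<75);q=P[k];print(lo,k.sum(),q.min(0).round(),q.max(0).round(),q.mean(0).round(1))
```

```text
t5.47 pos [496.1 193.5  37.2] yaw85.18 tilt [ 0.01   0.027 -1.   ] F [ 0.6  0.1 -3.7] w58.3
turn -0.009 rad; shift cm now-axes [ -0.25   0.63 -11.26] after-turn axes [ -0.26   0.63 -11.26]
20 1443 [681. -44.  21.] [799.  73.  75.] [735.1  15.2  57.3]
50 1244 [682. -43.  50.] [798.  73.  75.] [737.2  14.9  59.4]
58 774 [691. -40.  58.] [789.  67.  75.] [738.2  15.5  62.6]
61 505 [693. -40.  61.] [785.  67.  75.] [737.4  15.1  64.2]
```

send_rows([
  [[0, 0, -2, 0, 0], [0, 0, -2.5, 0, 0], [0, 0, -2.5, 0, 0], [-1.2, -2.5, 0, 0, 0], [-1.9, -2.5, 0, 0, 0], [-1.9, -2.5, 0, 0, 0], [-1.9, -2.5, 0, 0, 0], [-1.9, -2.5, 0, 0, 0], [-1.9, -2.5, 0, 0, 0], [-1, -1.5, 0, 0, 0]],
])

```text
clock: 6.3
position: [599.7, 14.0, 109.7]
ee_rot: [0.038, 0.999, 0.015, 0.006]
contact_force: [1.0, 0.8, -3.1]
gripper_width: 59.0
```

Run:
```python
from h import *
go(630,23,90,85.2)
```

```text
t6.30 pos [599.7  14.  109.7] yaw85.67 tilt [ 0.012  0.03  -0.999] F [ 1.   0.8 -3.1] w59.0
turn 0.008 rad; shift cm now-axes [-2.94  1.06  2.04] after-turn axes [-2.93  1.08  2.04]
```

send_rows([
  [[-1.4, 0.5, 0, 0, 0], [-1.4, 0.5, 0, 0, 0], [0, 0, 0.9, 0, 0], [0, 0, 0.9, 0, 0], [0, 0, 0.2, 0, 0], [0, 0, 0, 0, 0]],
])

```text
clock: 6.8
position: [627.6, 16.2, 86.2]
ee_rot: [0.043, 0.999, 0.015, 0.003]
contact_force: [0.0, -0.5, -4.4]
gripper_width: 58.6
```

Run:
```python
from h import *
go(630,23,75,85.2)
im,d,c=cam("scene"); cv2.imwrite("pics/s2.png",cv2.resize(im[120:400,180:500],None,fx=2,fy=2))
```

```text
t6.80 pos [627.6  16.2  86.2] yaw85.07 tilt [ 0.006  0.03  -1.   ] F [ 0.  -0.5 -4.4] w58.6
turn -0.002 rad; shift cm now-axes [-0.18  0.66  1.14] after-turn axes [-0.18  0.66  1.14]
```

View pics/s2.png

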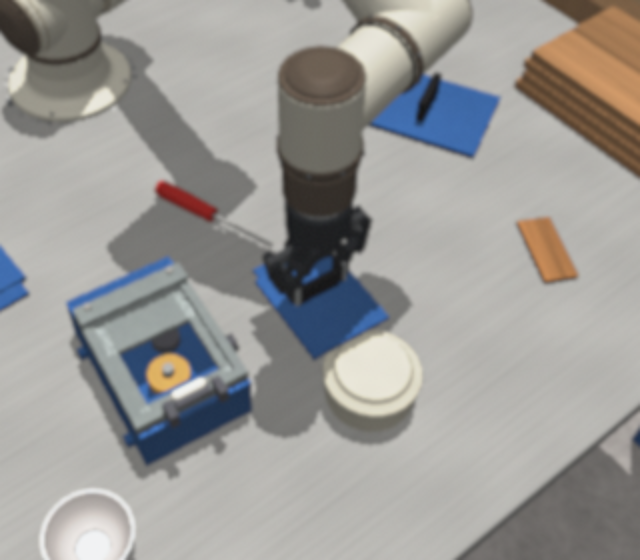

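```bash
cat > tilt.py <<'E'
from h import *
# fit plane to blue cover pixels near the TCP, print its tilt and underside extents
def cover(name="scene",verbose=1):
    im,d,c=cam(name);P=cloud(c,d);s=arm.read_state();hsv=cv2.cvtColor(im,cv2.COLOR_BGR2HSV)
    k=(hsv[...,0]>100)&(hsv[...,0]<120)&(hsv[...,1]>110)&(np.linalg.norm(P[...,:2]-s["position"][:2],axis=-1)<100)&(P[...,2]>s["position"][2]-70)&(P[...,2]<s["position"][2]+40)
    k=cv2.erode(k.astype(np.uint8),np.ones((2,2)))>0
    q=P[k];
    for _ in range(4):
        A=np.c_[q[:,:2]-s["position"][:2],np.ones(len(q))];co=np.linalg.lstsq(A,q[:,2],rcond=None)[0];r=q[:,2]-A@co;q=q[abs(r)<max(3,1.5*r.std())]
    print("cover plane slopes x,y",co[:2].round(3),"deg",np.degrees(np.arctan(co[:2])).round(1),"z at tcp - tcpz",(co[2]-s["position"][2]).round(1),"n",len(q),"std",r.std().round(1))
    rect=cv2.minAreaRect(q[:,:2].astype(np.float32));print(rect)
    return im,P,c
if __name__=="__main__":
    im,P,c=cover()
    mz=P[(im.min(-1)>150)&(abs(P[...,0]-738)<70)&(abs(P[...,1]-15)<70)&(P[...,2]>20)]
    for lo,hi in((20,45),(45,58),(58,70)):
        q=mz[(mz[:,2]>lo)&(mz[:,2]<hi)];print(lo,len(q),q.min(0).round(),q.max(0).round(),np.percentile(q[:,2],90).round(1))
E
python3 tilt.py
```

```text
cover plane slopes x,y [-0.004 -0.005] deg [-0.2 -0.3] z at tcp - tcpz -3.7 n 1092 std 1.3
((633.0607299804688, 13.478084564208984), (104.88895416259766, 144.01950073242188), 85.12714385986328)
20 1 [793.  -7.  45.] [793.  -7.  45.] 44.9
45 530 [705. -46.  46.] [800.  73.  58.] 56.6
58 947 [703. -34.  58.] [787.  57.  67.] 63.8
```

send_rows([
  [[-0.6, 0, 0, 0, 0], [-0.6, 0, 0, 0, 0], [0, 0, 0.5, 0, 0], [0, 0, 0.5, 0, 0], [0, 0, 0.4, 0, 0], [0, 0, 0.3, 0, 0], [0, 0, 0.3, 0, 0]],
])

```text
clock: 7.48
position: [641.6, 16.9, 68.3]
ee_rot: [0.042, 0.999, 0.016, 0.005]
contact_force: [-7.6, 1.1, 8.7]
gripper_width: 58.5
```

send_rows([
  [[0, 0, 0.3, 0, 0], [0, 0, 0.3, 0, 0]],
])

```text
clock: 7.65
position: [640.7, 16.7, 65.0]
ee_rot: [0.041, 0.999, 0.015, 0.004]
contact_force: [-7.0, 0.9, 9.3]
gripper_width: 58.5
```

send_rows([
  [[0, 0, 0.3, 0, 0], [0, 0, 0.3, 0, 0]],
])

```text
clock: 7.82
position: [640.2, 16.6, 63.2]
ee_rot: [0.04, 0.999, 0.014, 0.004]
contact_force: [-6.3, 0.5, 10.1]
gripper_width: 58.6
```

send_rows([
  [[0, 0, 0.4, 0, 0], [0, 0, 0.4, 0, 0], [0, 0, 0.4, 0, 0]],
])

```text
clock: 8.07
position: [638.9, 16.4, 58.2]
ee_rot: [0.039, 0.999, 0.014, 0.005]
contact_force: [-7.7, 0.9, 8.1]
gripper_width: 58.6
```

```bash
python3 tilt.py
```

```text
cover plane slopes x,y [0.206 0.001] deg [11.7  0.1] z at tcp - tcpz -2.5 n 998 std 1.3
((649.0397338867188, 13.41312026977539), (104.74618530273438, 142.10342407226562), 86.23066711425781)
20 2 [779. -29.  45.] [797.  30.  45.] 44.7
45 490 [715. -47.  45.] [799.  74.  58.] 56.4
58 816 [716. -36.  58.] [793.  58.  67.] 64.0
```

send_rows([
  [[0, 0, 0.3, 0, 0], [0, 0, 0.4, 0, 0], [0, 0, -1.5, 0, 0], [0, 0, -2, 0, 0], [0, 0, -2.5, 0, 0], [0, 0, -2.5, 0, 0], [0, 0, -2, 0.03, 0], [0, 0, 0, 0, 0], [0, 0, 0, 0, 0]],
])

```text
clock: 8.87
position: [634.5, 13.3, 161.6]
ee_rot: [0.054, 0.998, 0.013, 0.002]
contact_force: [-0.7, -0.3, -4.9]
gripper_width: 58.7
```

Run:
```python
from tilt import *
go(592,-180,145,83.6);cover()
```

```text
t8.87 pos [634.5  13.3 161.6] yaw83.86 tilt [ 0.006  0.026 -1.   ] F [-0.7 -0.3 -4.9] w58.7
turn 0.005 rad; shift cm now-axes [  2.16 -19.71   1.13] after-turn axes [  2.07 -19.72   1.13]
cover plane slopes x,y [ 0.215 -0.005] deg [12.1 -0.3] z at tcp - tcpz -3.0 n 1200 std 1.2
((647.646484375, 8.94461441040039), (106.42963409423828, 137.98873901367188), 83.47663879394531)
```

send_rows([
  [[0.3, -2.5, 0.1, 0, 0], [0.3, -2.8, 0.1, 0, 0], [0.3, -2.8, 0.1, 0, 0], [0.3, -2.8, 0.1, 0, 0], [0.3, -2.8, 0.1, 0, 0], [0.3, -2.5, 0, 0, 0], [0.2, -1.5, 0, 0, 0], [0, 0, 0, 0, 0], [0, 0, 0, 0, 0]],
])

```text
clock: 9.67
position: [586.6, -165.2, 131.7]
ee_rot: [0.051, 0.999, 0.014, -0.012]
contact_force: [0.9, 0.5, -3.9]
gripper_width: 58.6
```

Run:
```python
from tilt import *
go(592,-180.5,125,83.6);im,P,c=cover("wrist");cv2.imwrite("pics/w3.png",im)
```

```text
t9.67 pos [ 586.6 -165.2  131.7] yaw84.19 tilt [-0.022  0.029 -0.999] F [ 0.9  0.5 -3.9] w58.6
turn 0.010 rad; shift cm now-axes [-0.71 -1.48  0.61] after-turn axes [-0.73 -1.47  0.61]
cover plane slopes x,y [ 0.2 -0. ] deg [11.3 -0. ] z at tcp - tcpz -2.0 n 43972 std 0.9
((583.488037109375, -164.85499572753906), (110.0394287109375, 125.57839965820312), 84.61956787109375)
```

View pics/w3.png

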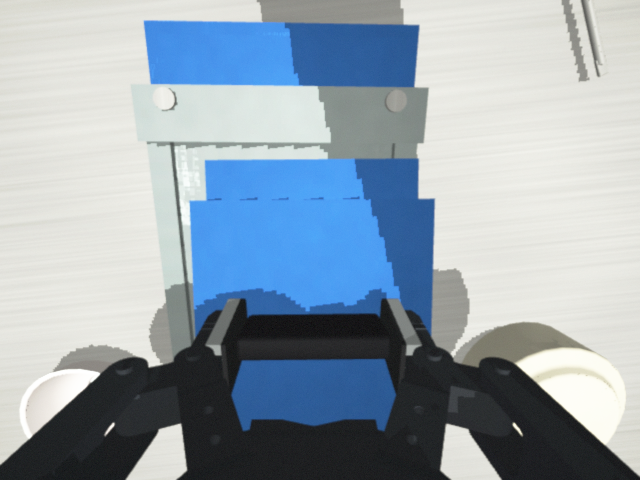

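send_rows([
  [[0, -0.5, 0, 0.01, 0], [0, -0.5, 0, 0, 0], [0, -0.4, 0, 0, 0], [0, 0, 0, 0, 0]],
])

```text
clock: 10.05
position: [584.9, -177.1, 128.9]
ee_rot: [0.054, 0.998, 0.014, -0.014]
contact_force: [-0.1, 0.3, -4.2]
gripper_width: 58.6
```

```bash
cat > rel.py <<'E'
from tilt import *
go(592,-180.5,125,83.6);im,P,c=cover("wrist");cv2.imwrite("pics/w4.png",im)
# express blue cover points + frame points in nominal pocket axes (574,-178.5, yaw -6.4)
a=np.radians(-6.4);X=(P[...,:2]-[574,-178.5])@np.array([[np.cos(a),-np.sin(a)],[np.sin(a),np.cos(a)]])
hsv=cv2.cvtColor(im,cv2.COLOR_BGR2HSV);b=(hsv[...,1]>110)&(hsv[...,0]>95)&(hsv[...,0]<125)
k=b&(P[...,2]>82)&(X[...,0]<20)
k=cv2.erode(k.astype(np.uint8),np.ones((3,3)))>0
for lo in (-60,-50,-40,-30,-20,-10,0):
    q=X[k&(X[...,0]>lo-2)&(X[...,0]<lo+2)]; z=P[k&(X[...,0]>lo-2)&(X[...,0]<lo+2)][:,2]
    if len(q)>20: print("x",lo,"cover y",q[:,1].min().round(1),q[:,1].max().round(1),"ztop %.1f"%np.median(z))
q=X[k];print("lip tip x",np.percentile(q[:,0],0.3).round(1))
g=(hsv[...,1]<60)&(P[...,2]>91)&(P[...,2]<98)&(X[...,0]<-50)
q=X[g];print("ledge x range",np.percentile(q[:,0],[.5,99.5]).round(1),"y",np.percentile(q[:,1],[.5,99.5]).round(1))
E
python3 rel.py
```

```text
t10.05 pos [ 584.9 -177.1  128.9] yaw83.83 tilt [-0.026  0.029 -0.999] F [-0.1  0.3 -4.2] w58.6
turn 0.004 rad; shift cm now-axes [-0.75 -0.27  0.36] after-turn axes [-0.75 -0.27  0.36]
cover plane slopes x,y [ 0.196 -0.001] deg [11.1 -0.1] z at tcp - tcpz -2.2 n 43950 std 0.9
((581.5604248046875, -176.62265014648438), (110.10789489746094, 125.82136535644531), 83.72199249267578)
x -50 cover y -45.2 49.6 ztop 113.8
x -40 cover y -45.1 55.8 ztop 115.7
x -30 cover y -52.4 56.7 ztop 119.4
x -20 cover y -52.1 56.8 ztop 121.2
x -10 cover y -52.1 57.2 ztop 123.1
x 0 cover y -52.0 56.8 ztop 124.9
lip tip x -54.9
ledge x range [-88.1 -62.6] y [-70.8  69.8]
```

send_rows([
  [[-0.5, -0.3, 0, 0, 0], [0, -0.05, 0.7, 0, 0], [0, 0, 0.7, 0, 0], [0, 0, 0.6, 0, 0], [0, 0, 0.3, 0, 0], [0, 0, 0, 0, 0]],
])

```text
clock: 10.6
position: [590.2, -179.4, 103.5]
ee_rot: [0.053, 0.998, 0.014, -0.013]
contact_force: [-0.0, 0.2, -3.0]
gripper_width: 58.5
```

```bash
python3 rel.py
```

```text
t10.60 pos [ 590.2 -179.4  103.5] yaw83.92 tilt [-0.024  0.03  -0.999] F [-0.   0.2 -3. ] w58.5
turn 0.006 rad; shift cm now-axes [-0.13 -0.03 -2.15] after-turn axes [-0.13 -0.03 -2.15]
cover plane slopes x,y [ 0.197 -0.   ] deg [11.1 -0. ] z at tcp - tcpz -2.4 n 44119 std 0.9
((586.8959350585938, -179.1060028076172), (110.42866516113281, 125.31349182128906), 83.90982055664062)
x -50 cover y -46.9 47.9 ztop 87.7
x -40 cover y -47.0 48.0 ztop 89.1
x -30 cover y -53.9 55.1 ztop 93.0
x -20 cover y -53.8 55.2 ztop 94.8
x -10 cover y -53.7 55.3 ztop 96.7
x 0 cover y -54.2 55.4 ztop 98.5
lip tip x -49.5
ledge x range [-88.2 -62.4] y [-71.   69.7]
```

send_rows([
  [[0, 0, 0.3, 0, 0], [0, 0, 0.1, 0, 0], [0, 0, 0, 0, 0]],
])

```text
clock: 10.9
position: [590.3, -179.2, 99.5]
ee_rot: [0.053, 0.998, 0.014, -0.013]
contact_force: [0.7, 0.2, -2.8]
gripper_width: 58.8
```

send_rows([
  [[0.5, 0, 0, 0, 0], [0.5, 0, 0, 0, 0], [0.3, 0, 0, 0, 0], [0, 0, 0, 0, 0]],
])

```text
clock: 11.23
position: [576.2, -177.8, 100.5]
ee_rot: [0.053, 0.998, 0.014, -0.012]
contact_force: [-1.4, 0.1, -3.7]
gripper_width: 58.6
```

```bash
python3 rel.py
```

```text
t11.23 pos [ 576.2 -177.8  100.5] yaw83.94 tilt [-0.023  0.029 -0.999] F [-1.4  0.1 -3.7] w58.6
turn 0.006 rad; shift cm now-axes [-1.53 -0.04 -2.49] after-turn axes [-1.53 -0.03 -2.49]
cover plane slopes x,y [ 0.197 -0.   ] deg [11.1 -0. ] z at tcp - tcpz -2.2 n 42597 std 0.9
((574.5039672851562, -177.62228393554688), (110.40836334228516, 122.47048950195312), 83.91918182373047)
x -60 cover y -47.1 48.3 ztop 85.1
x -50 cover y -47.1 47.8 ztop 86.8
x -40 cover y -53.9 54.8 ztop 90.7
x -30 cover y -53.7 55.2 ztop 92.5
x -20 cover y -53.9 55.2 ztop 94.4
x -10 cover y -53.7 55.3 ztop 96.2
x 0 cover y -53.7 55.3 ztop 98.1
lip tip x -60.7
ledge x range [-88.1 -62.6] y [-70.9  69.7]
```

send_rows([
  [[0.4, 0, 0.1, 0, 0], [0.4, 0, 0.05, 0, 0], [0.2, 0, 0, 0, 0], [0, 0, 0, 0, 0]],
])

```text
clock: 11.62
position: [565.8, -176.7, 99.8]
ee_rot: [0.053, 0.998, 0.014, -0.011]
contact_force: [0.5, -0.8, -3.4]
gripper_width: 58.6
```

send_rows([
  [[0.15, 0, 0, 0, 0], [0.15, 0, 0, 0, 0]],
])

```text
clock: 11.78
position: [564.3, -176.6, 100.5]
ee_rot: [0.052, 0.998, 0.014, -0.009]
contact_force: [2.7, -0.3, -3.6]
gripper_width: 58.4
```

send_rows([
  [[0.15, 0, 0, 0, 0], [0.15, 0, 0, 0, 0]],
])

```text
clock: 11.95
position: [563.9, -176.6, 101.4]
ee_rot: [0.052, 0.999, 0.013, -0.006]
contact_force: [3.7, -1.2, -4.8]
gripper_width: 58.9
```

send_rows([
  [[0, 0, 0.2, 0, 0], [0, 0, 0.15, 0, 0]],
])

```text
clock: 12.12
position: [564.9, -176.6, 99.2]
ee_rot: [0.052, 0.999, 0.013, -0.005]
contact_force: [1.0, 1.7, 2.1]
gripper_width: 58.5
```

```bash
python3 rel.py | grep -v "cover y -5"
```

```text
t12.12 pos [ 564.9 -176.6   99.2] yaw84.01 tilt [-0.008  0.026 -1.   ] F [1.  1.7 2.1] w58.5
turn 0.007 rad; shift cm now-axes [-2.71 -0.04 -2.61] after-turn axes [-2.71 -0.02 -2.61]
cover plane slopes x,y [ 0.188 -0.001] deg [10.6 -0.1] z at tcp - tcpz -1.9 n 36357 std 0.7
((569.0626220703125, -177.15716552734375), (110.3270034790039, 110.87066650390625), 83.8232650756836)
x -60 cover y -46.7 54.7 ztop 86.6
lip tip x -60.2
ledge x range [-88.1 -62.4] y [-70.9  69.7]
```

send_rows([
  [[-0.05, 0, 0.15, 0, 0], [-0.05, 0, 0.15, 0, 0]],
])

```text
clock: 12.33
position: [565.5, -176.6, 97.8]
ee_rot: [0.052, 0.999, 0.013, -0.005]
contact_force: [0.6, 2.8, 4.0]
gripper_width: 58.7
```

send_rows([
  [[-0.05, 0, 0.15, 0, 0], [-0.05, 0, 0.15, 0, 0]],
])

```text
clock: 12.5
position: [566.7, -176.7, 96.1]
ee_rot: [0.051, 0.999, 0.012, -0.005]
contact_force: [-0.7, 1.5, 5.3]
gripper_width: 58.4
```

```bash
python3 rel.py | grep -v "cover y -5"
```

```text
t12.50 pos [ 566.7 -176.7   96.1] yaw84.13 tilt [-0.009  0.025 -1.   ] F [-0.7  1.5  5.3] w58.4
turn 0.009 rad; shift cm now-axes [-2.52 -0.05 -2.93] after-turn axes [-2.52 -0.02 -2.93]
cover plane slopes x,y [0.143 0.001] deg [8.1 0. ] z at tcp - tcpz -1.3 n 37408 std 0.7
((571.01953125, -177.0685577392578), (110.13563537597656, 114.71483612060547), 83.92769622802734)
x -60 cover y -47.1 54.2 ztop 85.4
lip tip x -60.0
ledge x range [-88.1 -62.5] y [-71.   69.7]
```

send_rows([
  [[0, 0, 0.15, 0, 0], [0.05, 0, 0.1, 0, 0], [0.1, 0, 0, 0, 0]],
])

```text
clock: 12.8
position: [567.7, -176.6, 94.3]
ee_rot: [0.05, 0.999, 0.012, -0.003]
contact_force: [2.9, 0.6, 4.2]
gripper_width: 58.3
```

```bash
python3 rel.py | grep -v "cover y -5"
```

```text
t12.80 pos [ 567.7 -176.6   94.3] yaw84.23 tilt [-0.004  0.024 -1.   ] F [2.9 0.6 4.2] w58.3
turn 0.011 rad; shift cm now-axes [-2.44 -0.07 -3.09] after-turn axes [-2.44 -0.04 -3.09]
cover plane slopes x,y [0.118 0.001] deg [6.7 0.1] z at tcp - tcpz -1.6 n 37832 std 0.7
((572.4008178710938, -177.12637329101562), (110.47974395751953, 117.0613784790039), 83.80252075195312)
x -60 cover y -46.8 54.0 ztop 85.0
lip tip x -60.0
ledge x range [-88.1 -62.5] y [-70.9  69.7]
```

send_rows([
  [[0, 0, 0, 0, 1], [0, 0, 0, 0, 1], [0, 0, 0, 0, 1], [0, 0, 0, 0, 1], [0, 0, -1.5, 0, 1], [0, 0, -2, 0, 1], [0, 0, -2, 0, 1], [0, 0, -2, 0, 0], [0, 0, 0, 0, 0], [0, 0, 0, 0, 0]],
])

```text
clock: 13.68
position: [560.1, -178.5, 163.3]
ee_rot: [0.053, 0.998, 0.014, -0.013]
contact_force: [-0.7, 0.5, -0.3]
gripper_width: 51.6
```

```bash
sed -i 's/z>s\["position"\]/&/; s/-70)/-120)/' tilt.py; python3 rel.py | grep -v "cover y -5"
```

```text
t13.68 pos [ 560.1 -178.5  163.3] yaw83.90 tilt [-0.025  0.029 -0.999] F [-0.7  0.5 -0.3] w51.6
turn 0.005 rad; shift cm now-axes [-3.3   0.04  3.75] after-turn axes [-3.3   0.06  3.75]
cover plane slopes x,y [ 0.111 -0.01 ] deg [ 6.3 -0.6] z at tcp - tcpz -72.3 n 24768 std 0.7
((567.027587890625, -175.98390197753906), (109.96043395996094, 160.84486389160156), 84.73173522949219)
x -60 cover y -46.1 54.4 ztop 84.8
lip tip x -59.7
ledge x range [-88.1 -62.7] y [-70.9  69.8]
```

View pics/w4.png

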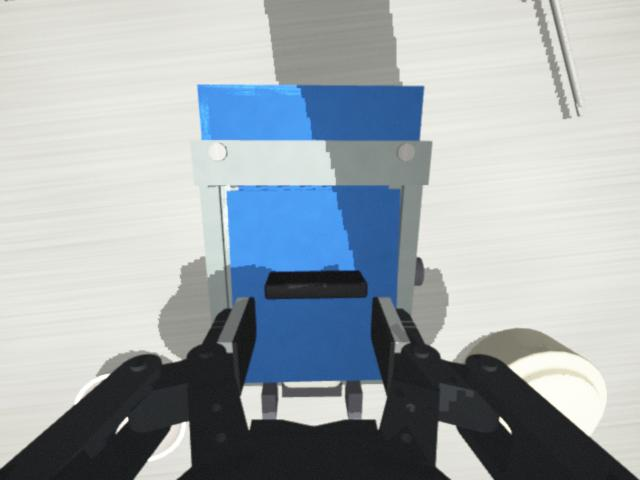

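send_rows([
  [[-1.5, 0, 0, 0, 0], [-2, 0, 0.5, 0, 0], [-2, 0, 1, 0, 0], [-1, 0, 1, 0, 0], [0, 0, 0.5, 0, 0], [0, 0, 0.5, 0, 0], [0, 0, 0, 0, 0]],
])

```text
clock: 14.32
position: [620.1, -183.9, 116.8]
ee_rot: [0.054, 0.998, 0.015, -0.02]
contact_force: [0.3, 0.2, -0.2]
gripper_width: 0.0
```

Run:
```python
from h import *
go(630,-184.7,103,83.6)
```

```text
t14.32 pos [ 620.1 -183.9  116.8] yaw83.78 tilt [-0.038  0.032 -0.999] F [ 0.3  0.2 -0.2] w0.0
turn 0.003 rad; shift cm now-axes [-1.05 -0.01  1.34] after-turn axes [-1.05 -0.01  1.34]
```

send_rows([
  [[-0.6, 0, 0, 0, 0], [-0.6, 0, 0.4, 0, 0], [0, 0, 0.5, 0, 0], [0, 0, 0.4, 0, 0], [0, 0, 0.3, 0, 0]],
])

```text
clock: 14.73
position: [631.0, -184.7, 100.5]
ee_rot: [0.054, 0.998, 0.015, -0.019]
contact_force: [0.6, -0.0, -0.3]
gripper_width: 0.2
```

send_rows([
  [[0, 0, 0.2, 0, 0], [0, 0, 0.2, 0, 0]],
])

```text
clock: 14.9
position: [631.2, -184.7, 96.8]
ee_rot: [0.054, 0.998, 0.015, -0.019]
contact_force: [0.4, 0.1, -0.1]
gripper_width: -0.0
```

send_rows([
  [[0, 0, 0.2, 0, 0], [0, 0, 0.2, 0, 0]],
])

```text
clock: 15.07
position: [630.8, -184.5, 92.6]
ee_rot: [0.054, 0.998, 0.015, -0.018]
contact_force: [-0.3, 0.4, 0.3]
gripper_width: 0.2
```

Run:
```python
from tilt import *
go(630,-184.7,90,83.6)
im,P,c=cover("scene");cv2.imwrite("pics/s3.png",cv2.resize(im[230:360,190:330],None,fx=4,fy=4,interpolation=cv2.INTER_CUBIC))
```

```text
t15.07 pos [ 630.8 -184.5   92.6] yaw83.79 tilt [-0.035  0.031 -0.999] F [-0.3  0.4  0.3] w0.2
turn 0.003 rad; shift cm now-axes [ 0.07 -0.03  0.26] after-turn axes [ 0.07 -0.03  0.26]
cover plane slopes x,y [-0.629  0.129] deg [-32.2   7.3] z at tcp - tcpz -14.0 n 751 std 10.6
((631.9811401367188, -188.787841796875), (136.39903259277344, 76.49840545654297), 84.66664123535156)
```

View pics/s3.png

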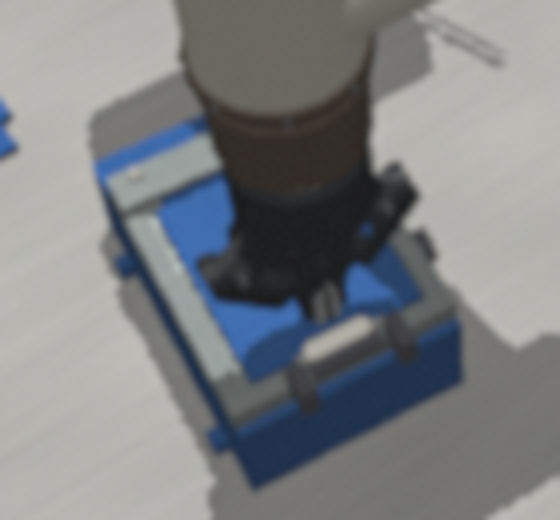

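send_rows([
  [[0, 0, 0.2, 0, 0], [0, 0, 0.2, 0, 0], [0, 0, 0.15, 0, 0]],
])

```text
clock: 15.37
position: [630.2, -184.2, 86.3]
ee_rot: [0.054, 0.998, 0.015, -0.019]
contact_force: [-0.7, 0.7, 0.2]
gripper_width: 0.1
```

send_rows([
  [[0, 0, 0.15, 0, 0], [0, 0, 0.15, 0, 0]],
])

```text
clock: 15.53
position: [630.1, -184.2, 84.2]
ee_rot: [0.054, 0.998, 0.015, -0.019]
contact_force: [-4.0, 2.0, 11.6]
gripper_width: -0.3
```

send_rows([
  [[0, 0, -1, 0, 0], [0, 0, -2, 0, 0], [0, 0, -2.5, 0, 0], [1, 0, -2.5, 0, 0], [2, 0, -2.5, 0, 0], [2, 0, -1, 0, 0], [2, 0, 0, 0, 0], [0, 0, 0, 0, 0], [0, 0, 0, 0, 0]],
])

```text
clock: 16.28
position: [563.7, -180.8, 211.1]
ee_rot: [0.053, 0.998, 0.014, -0.017]
contact_force: [0.4, 0.7, 0.7]
gripper_width: -0.1
```

```bash
sed -i 's/-120)/-150)/' tilt.py; python3 rel.py | sed 's/^/ /'
python3 - <<'E'
from h import *
im,d,c=cam("top");z=np.load("top0.npz");print((abs(d-z["d"])[120:330,180:360]>8).sum())
P=cloud(c,d);P0=cloud({k:z[k] for k in("K","k1","M")},z["d"])
for nm,(a,b,u,v) in dict(mould=(130,180,295,347),bowl=(145,190,430,478)).items():
    for Q in(P0,P): q=Q[a:b,u:v].reshape(-1,3);q=q[q[:,2]>25];print(nm,len(q),q.mean(0).round(1))
E
```

```text
t16.28 pos [ 563.7 -180.8  211.1] yaw83.85 tilt [-0.032  0.03  -0.999] F [0.4 0.7 0.7] w-0.1
 turn 0.004 rad; shift cm now-axes [-3.11  0.11  8.51] after-turn axes [-3.11  0.12  8.51]
 cover plane slopes x,y [0.002 0.   ] deg [0.1 0. ] z at tcp - tcpz -126.6 n 16284 std 0.7
 ((580.8828125, -177.67123413085938), (109.08211517333984, 134.53810119628906), 84.08335876464844)
 x -60 cover y -39.4 47.6 ztop 83.3
 x -50 cover y -52.7 54.2 ztop 84.6
 x -40 cover y -53.1 54.9 ztop 84.5
 x -30 cover y -52.9 54.6 ztop 84.6
 x -20 cover y -52.5 55.0 ztop 84.6
 x -10 cover y -52.2 54.9 ztop 84.5
 x 0 cover y -52.9 54.7 ztop 84.6
 lip tip x -58.9
 ledge x range [-88.3 -62.7] y [-70.8  69.9]
13191
mould 1438 [735.3  15.1  57.4]
mould 1877 [614.4  14.6 433.4]
bowl 377 [ 716.8 -363.4   38.5]
bowl 1134 [ 594.  -241.3  446.1]
```

View pics/w4.png

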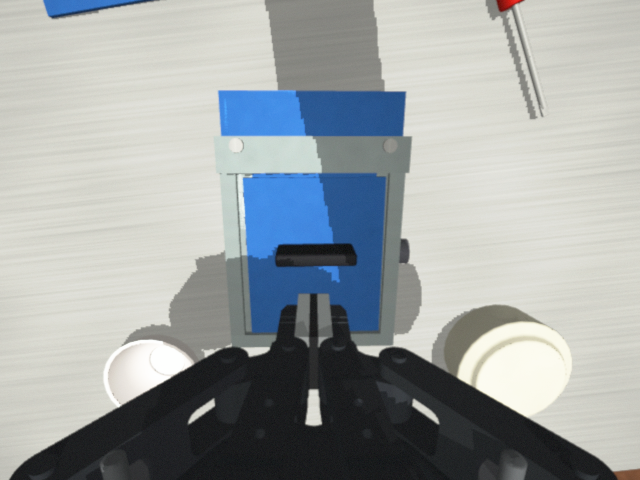

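Run:
```python
from h import *
im,d,c=cam("scene");P=cloud(c,d);z=np.load("scene0.npz");P0=cloud({k:z[k] for k in("K","k1","M")},z["d"])
for Q in(P0,P):
    q=Q[(abs(Q[...,0]-738)<90)&(abs(Q[...,1]-15)<85)&(Q[...,2]>58)&(Q[...,2]<70)];print("mould",len(q),np.median(q,0).round(1))
print(arm.read_state()["contact_force"].round(1)); print(job.job_done())
```

```text
mould 1011 [742.9  11.2  61.5]
mould 1012 [742.7  10.9  61.5]
[ 0.2 -0.8 -0. ]
the job is handed in; nothing more can be done
None
```

The cover is seated in the frame with its free edge under the roller catch, and I handed the job in at about 16 s of the 58 s allowed. No verdict is reported, so these are my own measurements.

**What I did:**
- I chose the 150 × 110 mm cover of the three blue ones and gripped its handle by the two ends.
- The moves allow no tilting of the tool, so I pressed the free edge lightly on the mould. The cover turned about 12° in the grip.
- I hooked the lip under the ledge, felt the wall at about 4 N, and lowered the cover in hand until it was at the roller's rest tilt (6.7°).
- I let go, then pressed near the free edge with the closed fingers. The largest contact reading during the whole job was about 12 N.

**Last checks:**
- **Fit:** the cover lies level within 0.1°, in line with the housing within about 0.5°. Its plate top is at 84.6 mm, against 84 mm expected.
- **Bystanders:** the mould moved less than 1 mm. I did not measure the bowl, screwdriver or wooden rib at the end, but nothing was moved near them.
- **Robot:** the gripper is clear and the contact force reads about zero.

**Did not work or not seen:**
- My check of the mould and bowl from the top camera failed because the arm blocked the view. I measured the mould with the scene camera instead.
- I did not see the snap itself as a force peak. I judged it from the firm stop at 84 mm and the final level fit.

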